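Mix the cement beads under the magnifier lamp

TASK

Take the mixing spoon from its steel jar and stir the beads in the bowl with its blade, reaching in under the magnifier lamp, until no patch of one colour is left: each bead must lie right beside one of the other colour, with a gap of less than about half a bead. Then lower the spoon back into the jar, blade down, without dropping it, and let go. Stir gently: keep every bead in the bowl, do not dig into the bowl, keep the gripper itself off the beads, do not bump the lamp, and leave the bottle, carton and tape where they are.

Things in the scene. Friction and masses are not known exactly. Their poses are not given: they have to be found in the camera images.
- bowl: Round steel bowl, fixed on a teal mat (170 mm across, 2 mm thick). Origin: centre of its underside, z up. Rim 121 mm across inside, 44 mm above the origin; flat inner floor 5 mm above the origin, 32 mm across; from there the inside rises at 20 degrees, so that beads gather in the middle, to 17 mm height (97 mm across), then at 66 degrees to the rim. Its yaw means nothing.
- jar: Upright stainless-steel instrument jar, fixed, open at the top: 60 mm outside and 54 mm inside diameter, 100 mm high, inner floor 4 mm above the origin. Origin at the centre of its underside. It stands either to the left or to the right of the bowl. The spoon leans in it.
- spoon_tip (a point): Rounded lower end of the spoon's blade, on the spoon's axis; axes as spoon_grip. At the start the tip stands on the jar's floor at the far side, and the spoon leans some 25 degrees over the jar's rim, its grip end towards the robot (within about 35 degrees).
- spoon_grip (a point): Point on the loose mixing spoon's axis, 160 mm from the blade tip, 40 mm from the grip's end. Spoon 200 mm long, 50 to 100 g: flat round-ended steel blade (36 mm long, 16 mm along y, 3.5 mm along x), 7 mm round shaft, then a flat-sided blue grip (12 mm along y, 10 along x) over the last 85 mm. z: along the spoon, blade to grip end. At the start about 150 mm above the table.
- lamp: Bench magnifier lamp, fixed. Origin on the table straight below its head: a level white ring with clear lens, 170 mm across, underside 285 mm and top 311 mm above the table, centred 50 to 60 mm beyond the bowl's centre (+x), so over its middle and far half. An arm runs along the lamp's +x (away from the robot) to a post 150 mm from the origin, 335 mm high, on a foot 124 mm across, 26 mm high.
- bottle: Amber medicine bottle with white cap, 48 mm across, 95 mm high, loose, standing beside and behind the jar. Origin at the centre of its underside.
- carton: Small white carton with a red band, 45 x 65 x 80 mm high, loose, standing beside and behind the jar. Origin at the centre of its underside.
- tape: Roll of cream-coloured tape lying flat, 72 mm across, 25 mm high, loose, between the jar and the bowl on the robot's side. Origin at the centre of its underside.
- white0: White (bone-coloured) round cement bead, 16 mm across, 10 g, loose in the bowl, one of five; origin at its centre. Smooth: slides and rolls easily, but can be nipped if the blade comes down on it. At the start the whites fill one half of the bowl and the greens the other.
- white1: White (bone-coloured) round cement bead, 16 mm across, 10 g, loose in the bowl, one of five; origin at its centre. Smooth: slides and rolls easily, but can be nipped if the blade comes down on it. At the start the whites fill one half of the bowl and the greens the other.
- white2: White (bone-coloured) round cement bead, 16 mm across, 10 g, loose in the bowl, one of five; origin at its centre. Smooth: slides and rolls easily, but can be nipped if the blade comes down on it. At the start the whites fill one half of the bowl and the greens the other.
- white3: White (bone-coloured) round cement bead, 16 mm across, 10 g, loose in the bowl, one of five; origin at its centre. Smooth: slides and rolls easily, but can be nipped if the blade comes down on it. At the start the whites fill one half of the bowl and the greens the other.
- white4: White (bone-coloured) round cement bead, 16 mm across, 10 g, loose in the bowl, one of five; origin at its centre. Smooth: slides and rolls easily, but can be nipped if the blade comes down on it. At the start the whites fill one half of the bowl and the greens the other.
- green0: Green round cement bead, 16 mm across, 10 g, loose in the bowl, one of five; origin at its centre. Smooth: slides and rolls easily, but can be nipped if the blade comes down on it. At the start the whites fill one half of the bowl and the greens the other.
- green1: Green round cement bead, 16 mm across, 10 g, loose in the bowl, one of five; origin at its centre. Smooth: slides and rolls easily, but can be nipped if the blade comes down on it. At the start the whites fill one half of the bowl and the greens the other.
- green2: Green round cement bead, 16 mm across, 10 g, loose in the bowl, one of five; origin at its centre. Smooth: slides and rolls easily, but can be nipped if the blade comes down on it. At the start the whites fill one half of the bowl and the greens the other.
- green3: Green round cement bead, 16 mm across, 10 g, loose in the bowl, one of five; origin at its centre. Smooth: slides and rolls easily, but can be nipped if the blade comes down on it. At the start the whites fill one half of the bowl and the greens the other.
- green4: Green round cement bead, 16 mm across, 10 g, loose in the bowl, one of five; origin at its centre. Smooth: slides and rolls easily, but can be nipped if the blade comes down on it. At the start the whites fill one half of the bowl and the greens the other.
Things that resemble listed ones, but are neither listed nor needed, are in the scene too. Leave any purple or yellow look-alike of the jar alone.

How it is judged (in metres and radians):
On the way, in this order (a step that is already met when the one before it is completed fails the run):
1. the spoon is out of the jar (horizontal distance between spoon_tip and jar above 0.08 m), for 0.1 s.
2. the spoon's blade is down among the beads (tip within 30 mm of the bowl's axis, less than 20 mm above the bowl's underside) (horizontal distance between spoon_tip and bowl below 0.03 m and z of spoon_tip in the frame of bowl below 0.02 m), for 0.2 s.
At the end, for the whole second after the job is handed in: All beads at rest in the bowl (within 55 mm of its axis), each with a bead of the other colour within 26 mm, centre to centre; the spoon released at rest in the jar, blade down (tip within 28 mm of the jar's axis, below 20 mm; at most 34 degrees from vertical) ((distance between white0 and green0 below 0.026 m or distance between white0 and green1 below 0.026 m or distance between white0 and green2 below 0.026 m or distance between white0 and green3 below 0.026 m or distance between white0 and green4 below 0.026 m) and (distance between white1 and green0 below 0.026 m or distance between white1 and green1 below 0.026 m or distance between white1 and green2 below 0.026 m or distance between white1 and green3 below 0.026 m or distance between white1 and green4 below 0.026 m) and (distance between white2 and green0 below 0.026 m or distance between white2 and green1 below 0.026 m or distance between white2 and green2 below 0.026 m or distance between white2 and green3 below 0.026 m or distance between white2 and green4 below 0.026 m) and (distance between white3 and green0 below 0.026 m or distance between white3 and green1 below 0.026 m or distance between white3 and green2 below 0.026 m or distance between white3 and green3 below 0.026 m or distance between white3 and green4 below 0.026 m) and (distance between white4 and green0 below 0.026 m or distance between white4 and green1 below 0.026 m or distance between white4 and green2 below 0.026 m or distance between white4 and green3 below 0.026 m or distance between white4 and green4 below 0.026 m) and (distance between green0 and white0 below 0.026 m or distance between green0 and white1 below 0.026 m or distance between green0 and white2 below 0.026 m or distance between green0 and white3 below 0.026 m or distance between green0 and white4 below 0.026 m) and (distance between green1 and white0 below 0.026 m or distance between green1 and white1 below 0.026 m or distance between green1 and white2 below 0.026 m or distance between green1 and white3 below 0.026 m or distance between green1 and white4 below 0.026 m) and (distance between green2 and white0 below 0.026 m or distance between green2 and white1 below 0.026 m or distance between green2 and white2 below 0.026 m or distance between green2 and white3 below 0.026 m or distance between green2 and white4 below 0.026 m) and (distance between green3 and white0 below 0.026 m or distance between green3 and white1 below 0.026 m or distance between green3 and white2 below 0.026 m or distance between green3 and white3 below 0.026 m or distance between green3 and white4 below 0.026 m) and (distance between green4 and white0 below 0.026 m or distance between green4 and white1 below 0.026 m or distance between green4 and white2 below 0.026 m or distance between green4 and white3 below 0.026 m or distance between green4 and white4 below 0.026 m) and horizontal distance between each of white0, white1, white2, white3, white4, green0, green1, green2, green3, green4 and bowl below 0.055 m and linear speed of each of white0, white1, white2, white3, white4, green0, green1, green2, green3, green4, spoon below 0.02 m/s and horizontal distance between spoon_tip and jar below 0.028 m and height (world z) of spoon_tip below 0.02 m and angle between spoon_grip's own z axis and vertical below 0.6 rad); the robot touches nothing.
It fails at once if a bead leaves the bowl (more than 66 mm from its axis) (horizontal distance between any of white0, white1, white2, white3, white4, green0, green1, green2, green3, green4 and bowl above 0.066 m).
It fails at once if the gripper touches a bead (contact force between any of the fingers, the arm and white0 above 0.3 N or contact force between any of the fingers, the arm and white1 above 0.3 N or contact force between any of the fingers, the arm and white2 above 0.3 N or contact force between any of the fingers, the arm and white3 above 0.3 N or contact force between any of the fingers, the arm and white4 above 0.3 N or contact force between any of the fingers, the arm and green0 above 0.3 N or contact force between any of the fingers, the arm and green1 above 0.3 N or contact force between any of the fingers, the arm and green2 above 0.3 N or contact force between any of the fingers, the arm and green3 above 0.3 N or contact force between any of the fingers, the arm and green4 above 0.3 N).
It fails at once if the lamp is bumped by the robot or the spoon (over 2 N) (contact force between any of the fingers, the arm, spoon and lamp above 2 N).
It fails at once if the spoon is pressed on the bowl with more than 20 N, or dropped (falls faster than 0.6 m/s while not held) (contact force between spoon and bowl above 20 N or (contact force between the fingers and spoon below 0.05 N and linear speed of spoon above 0.6 m/s)).
It fails at once if the bottle, carton or tape is moved more than 20 mm or tipped (distance of any of bottle, carton, tape from where it was at the start of the episode above 0.02 m or angle between any of bottle, carton, tape's own z axis and vertical above 0.3 rad).
It also fails if it takes over 64 s, if anything falls off the work surface, if the arm or the gripper's body presses on something with over 40 N, if the wrist force passes 120 N, or if a joint passes its speed limit or range.

ROBOT

A 6-joint arm with a two-finger parallel gripper is mounted at the origin on the work surface. World frame = base frame: x ahead of the robot, y to its left, z up, the work surface at z = 0. Lengths are in mm, angles in rad, forces in N, time in s.
With the tool pointing down it reaches from about 300 to 775 mm from the base axis. Payload 14.6 kg.
Tool frame: the origin (TCP) lies at the very end of the fingers, on their centre line; the grasp point (between the pads) lies 19 mm behind it; z points along the fingers, x is the direction in which the jaws open and shut, and the axes are right-handed (so a half turn about z gives the same grasp; the last joint's range is limited). The gripper opens to 94 mm and grips with 3 to 60 N. Pads are 16 mm wide; open, the fingers measure 119 mm over their backs; the gripper's body (75 mm by 177 mm) begins 78 mm behind the grasp point.
Start: joints at [-1.323, 0.3, 1.521, -0, 1.321, -0.067], TCP at [170.287, -522.964, 205.446] pointing down, gripper open.
Joint ranges: [-3.03, 3.03], [-0.79, 2.21], [0.23, 2.52], [-1.04, 4.18], [0, 3.07], [-2.55, 2.55]. Speed limits (rad/s): [2.22, 2.22, 2.57, 3.14, 3.14, 3.14].

INTERFACE

Orientations are given as a unit quaternion [w, x, y, z].
In Python, from station import r, viewer gives the robot as it stands.
- The arm moves only by the tool apply_moves, never from a script. Its argument "motion" is a list of rows, each an object with "dp": the shift along the world's x, y, z in m, a list of three; "roll": the turn about the world's z in degrees; "claw": the opening, from 0 (shut) to 1 (fully open). A call has 1 to 20 rows; each row shifts and turns the commanded pose from where the row before left it; what a row does not reach is not made up. A row lasts 1/10 s, in which the tool goes at most 50 mm and 8.59 degrees, less where a joint would pass 70% of its speed; a pose out of reach is approached as far as the arm can. A call is refused whole if a number of a shift passes 0.05 or a number of a turn 8.59, either way. A call with a gripper value outside its range is refused whole. The fingers move at their own pace and stop on an object; the grip force is fixed at half the most. Time passes only in rows, so rows that do not move let the fingers close. It gives the time, the measured TCP pose, the force and the opening at its end, in the units of the state.
- r.state(): the state, without advancing time (a new reading comes with each control period).
- viewer.read_camera(name): name is "scene" or "side" or "wrist"; returns the picture (384x512x3 uint8, red, green, blue); there is no depth.
- viewer.calibration(name): a dict with "intrinsics" (3x3 intrinsics, pixels), "dist_coeffs" ([k1, k2, p1, p2, k3] as OpenCV has them; the pictures are not rectified), "position" and "attitude" of the camera in the world. Camera axes: x right, y down, z forward; pixel columns grow to the right and rows downward; lengths in mm; the calibration is good to about 2 mm. A picture is of the moment at which its call begins: read the wrist's pose just before it. calibration takes no time and is no camera call; for the wrist camera it gives the pose at the moment of the call.
- r.close_job(): hands the job in, once; it reports no verdict.
The state is a dict: "time_s": time; "qpos": joint angles; "joint_vel": joint speeds; "effort": joint torques, N m; "tool_pos": TCP position; "tcp_rot": TCP orientation; "ft_force": force on the tool from outside, world axes, zero at the start; "wrist_torque": the same for the moment, N m; "opening": finger opening in mm.
Only numpy, scipy, OpenCV 4.12 (cv2) and the standard library are available. Lean on these libraries where they do the work, as an engineer would, in place of code of your own. Each camera call takes 0.05 s, during which the arm holds its last target.

## Working session

There is one attempt and no reset: what is moved stays moved. The work goes in short steps, Python scripts to look and compute and a tool call to move; the robot and the scene stay as the last step left them, time stands still between calls to the robot, and variables do not carry over. Pictures are saved under pics/ and viewed, and the job is handed in when it is done.

Besides the shell and the picture viewer there is one more tool, called after ">>>" by a JSON object that holds its "op" and its "data". apply_moves: Moves the arm, as the interface text tells. Its arguments: {"type":"object","properties":{"motion":{"type":"array"}},"required":["motion"]}

```bash
ls; mkdir -p pics; python3 - <<'E'
from station import r, viewer
import cv2
print(r.state())
for n in ["scene","side","wrist"]:
    c=viewer.calibration(n); print(n,c)
    im=viewer.read_camera(n); cv2.imwrite(f"pics/{n}0.png",im[:,:,::-1])
E
```

```text
pics
{'time_s': 0.0, 'qpos': array([-1.32263874e+00,  3.00485915e-01,  1.52158477e+00,  1.38304330e-05,
        1.32070446e+00, -6.65935418e-02]), 'joint_vel': array([-0.00071987,  0.00081208, -0.00122511,  0.00015466, -0.00054598,
       -0.00164743]), 'effort': array([-5.68965661e-04, -5.31808090e+01, -3.52734911e+01,  7.08033610e-02,
        2.44546984e-02, -5.98027577e-05]), 'tool_pos': array([ 170.20749326, -522.72072649,  204.87664537]), 'tcp_rot': array([-3.83598245e-04,  8.09189755e-01, -5.87547097e-01, -4.49966414e-04]), 'ft_force': array([0.14112608, 0.01722888, 0.48361835]), 'wrist_torque': array([-0.00233699, -0.02876593,  0.00746057]), 'opening': 93.90119861441664}
scene {'intrinsics': array([[365.55854426,   0.        , 250.76038662],
       [  0.        , 365.55854426, 190.58824798],
       [  0.        ,   0.        ,   1.        ]]), 'dist_coeffs': array([0.02888869, 0.        , 0.        , 0.        , 0.        ]), 'position': array([1092.96210588,  134.02538247,  638.95757035]), 'attitude': array([-0.25233706,  0.60875531,  0.69838152, -0.27929596])}
side {'intrinsics': array([[347.23210837,   0.        , 256.45986242],
       [  0.        , 347.23210837, 188.52407722],
       [  0.        ,   0.        ,   1.        ]]), 'dist_coeffs': array([-0.06223119,  0.        ,  0.        ,  0.        ,  0.        ]), 'position': array([153.2143119 , 531.88039788, 488.8223442 ]), 'attitude': array([ 0.18083589, -0.30129367,  0.81665826, -0.45780978])}
wrist {'intrinsics': array([[299.86901736,   0.        , 257.41593478],
       [  0.        , 299.86901736, 195.03214746],
       [  0.        ,   0.        ,   1.        ]]), 'dist_coeffs': array([-0.04320361,  0.        ,  0.        ,  0.        ,  0.        ]), 'position': array([ 233.6485567 , -501.29281977,  386.05740876]), 'attitude': array([ 0.09265346,  0.80391734, -0.58361822, -0.06724591])}
```

View pics/scene0.png

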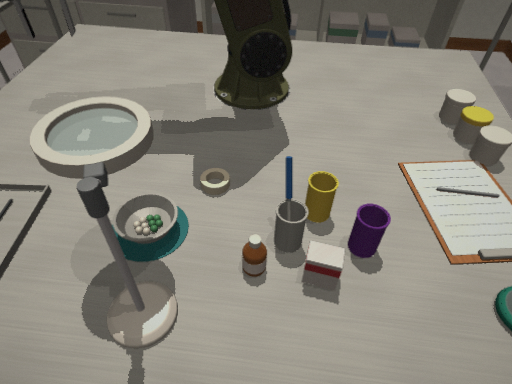

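View pics/side0.png

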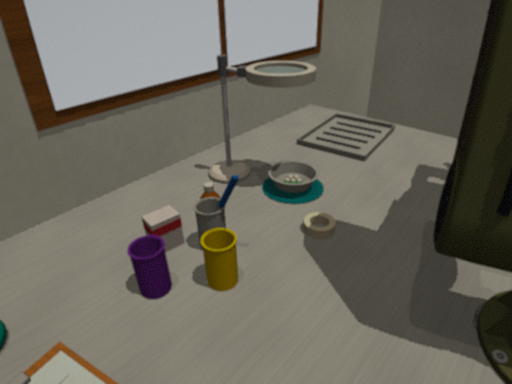

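View pics/wrist0.png

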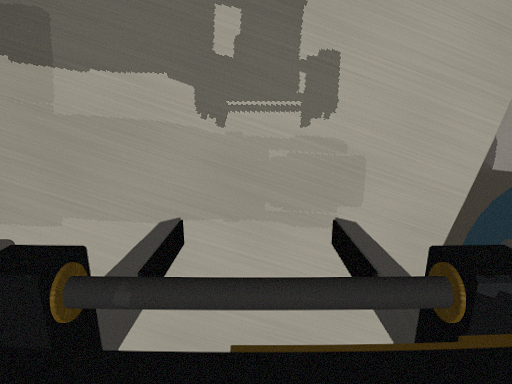

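```bash
python3 - <<'E'
import cv2
a=cv2.imread("pics/scene0.png"); b=cv2.imread("pics/side0.png")
cv2.imwrite("pics/c1.png",cv2.resize(a[140:290,235:360],None,fx=4.5,fy=4,interpolation=cv2.INTER_CUBIC)[:600])
cv2.imwrite("pics/c1.png",cv2.resize(a[145:290,235:385],None,fx=4,fy=4,interpolation=cv2.INTER_CUBIC))
cv2.imwrite("pics/c2.png",cv2.resize(b[150:270,170:350],None,fx=4,fy=4,interpolation=cv2.INTER_CUBIC))
cv2.imwrite("pics/c3.png",cv2.resize(a[180:270,100:200],None,fx=6,fy=6,interpolation=cv2.INTER_CUBIC))
E
```

```text
(no output)
```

View pics/c1.png

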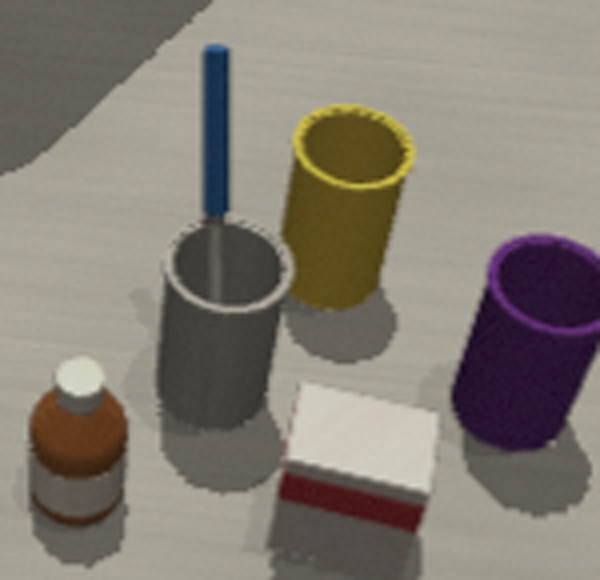

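View pics/c2.png

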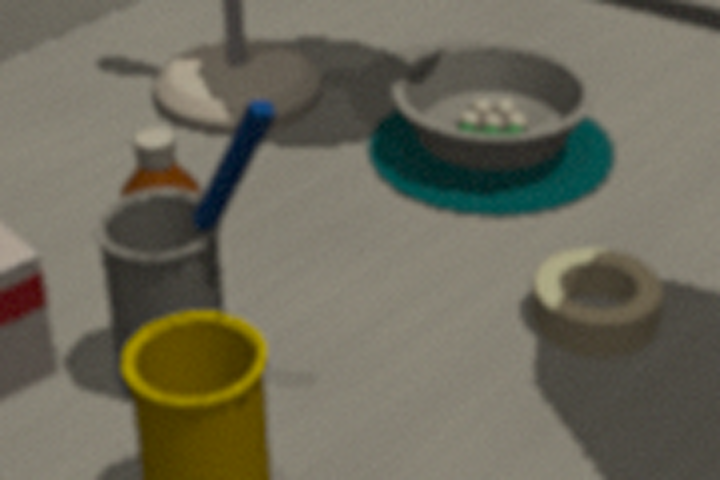

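View pics/c3.png

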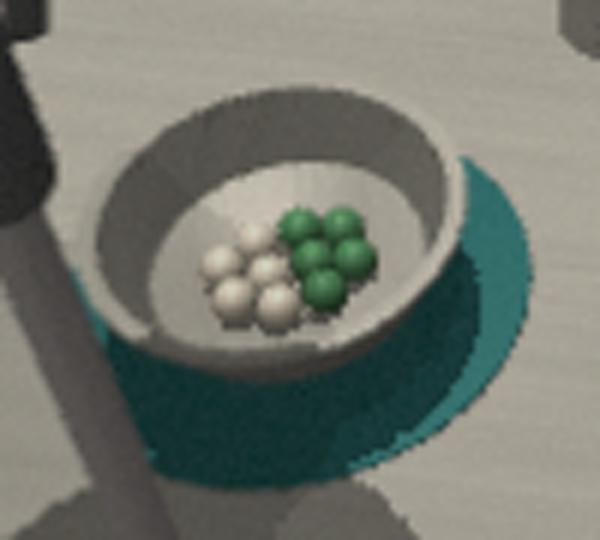

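```bash
cat > h.py <<'E'
from station import r, viewer
import cv2, numpy as np
from scipy.spatial.transform import Rotation as Ro
from scipy.optimize import least_squares
def cal(n):
    c=viewer.calibration(n); q=c["attitude"]
    return c["intrinsics"],c["dist_coeffs"],np.array(c["position"]),Ro.from_quat([q[1],q[2],q[3],q[0]]).as_matrix()
def ray(c,uv):
    K,d,p,R=c
    x=cv2.undistortPoints(np.array(uv,float).reshape(-1,1,2),K,d).reshape(-1,2)
    v=np.c_[x,np.ones(len(x))]@R.T
    return p,v/np.linalg.norm(v,axis=1)[:,None]
def plane(c,uv,z):
    p,v=ray(c,uv); return p+v*((z-p[2])/v[:,2])[:,None]
def proj(c,X):
    K,d,p,R=c; X=(np.array(X,float).reshape(-1,3)-p)@R
    return cv2.projectPoints(X,np.zeros(3),np.zeros(3),K,d)[0].reshape(-1,2)
def tri(obs):
    A=np.zeros((3,3));b=np.zeros(3)
    for c,uv in obs:
        p,v=ray(c,[uv]);v=v[0];M=np.eye(3)-np.outer(v,v);A+=M;b+=M@p
    X=np.linalg.solve(A,b); return X,[np.round(proj(c,X)[0]-uv,1) for c,uv in obs]
def circ(c,uv,z,rad=None):
    P=plane(c,uv,z)[:,:2]
    f=(lambda s:np.linalg.norm(P-s[:2],axis=1)-(rad or s[2]))
    s=least_squares(f,[*P.mean(0),30]).x; return np.round(s if not rad else s[:2],1), np.round(f(s),1)
E
python3 - <<'E'
from h import *
S=cal("scene");D=cal("side")
f1=lambda p:(np.array(p)/4+[235,145]); f2=lambda p:(np.array(p)/4+[170,150]); f3=lambda p:(np.array(p)/6+[100,180])
e=tri([(S,f1((217,47))),(D,f2((262,107)))]);b=tri([(S,f1((216,214))),(D,f2((207,222)))])
print(e,b); d=e[0]-b[0];L=np.linalg.norm(d);d/=L;print(L,d,np.degrees(np.arccos(d[2])),np.degrees(np.arctan2(d[1],d[0])))
print("tip",e[0]-200*d,"grip",e[0]-40*d)
print("jar",circ(S,f1([(163,265),(294,272),(226,216),(228,310)]),100,30),circ(D,f2([(101,228),(218,225),(160,193),(157,260)]),100,30))
print("bowl",circ(S,f3([(92,240),(468,220),(310,86),(250,382)]),46),circ(D,f2([(392,93),(584,93),(488,45),(492,140)]),46))
w=[(262,237),(221,264),(269,271),(234,300),(278,306)];g=[(299,227),(343,225),(313,258),(354,260),(324,290)]
print("W",plane(S,f3(w),17).round(),"\nG",plane(S,f3(g),17).round())
print("lamp",)
E
```

```text
(array([550.99624055, 142.91698144, 181.49679715]), [array([0.3, 0.2]), array([ 0.3, -0.2])]) (array([588.25062525, 150.50657537, 105.6694242 ]), [array([-0.1, -0.1]), array([-0.2,  0.1])])
84.82500576155616 [-0.43919107 -0.08947354  0.89392712] 26.629047678918962 -168.48507934723705
tip [638.83445373 160.81169034   2.71137353] grip [568.56388319 146.49592322 145.73971242]
jar (array([614.5, 158.8]), array([2.1, 2.1, 0.8, 0.3])) (array([611.1, 161.7]), array([-0.5, -0.5,  0.3,  0.3]))
bowl (array([ 629.2, -139.6,   65.7]), array([-1.4, -1.4,  1.3,  1.4])) (array([ 625.8, -140. ,   65.2]), array([-1.2, -1.3,  1.2,  1.4]))
W [[ 613. -158.   17.]
 [ 627. -169.   17.]
 [ 628. -151.   17.]
 [ 642. -158.   17.]
 [ 643. -142.   17.]] 
G [[ 607. -147.   17.]
 [ 603. -131.   17.]
 [ 620. -137.   17.]
 [ 619. -122.   17.]
 [ 634. -128.   17.]]
lamp
```

```bash
python3 - <<'E'
import cv2
a=cv2.imread("pics/scene0.png"); b=cv2.imread("pics/side0.png")
A=cv2.resize(a[90:185,25:165],None,fx=5,fy=5,interpolation=cv2.INTER_CUBIC)
B=cv2.resize(b[50:100,210:330],None,fx=5,fy=5,interpolation=cv2.INTER_CUBIC)
cv2.imwrite("pics/c4.png",A);cv2.imwrite("pics/c5.png",B)
E
```

```text
(no output)
```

View pics/c4.png

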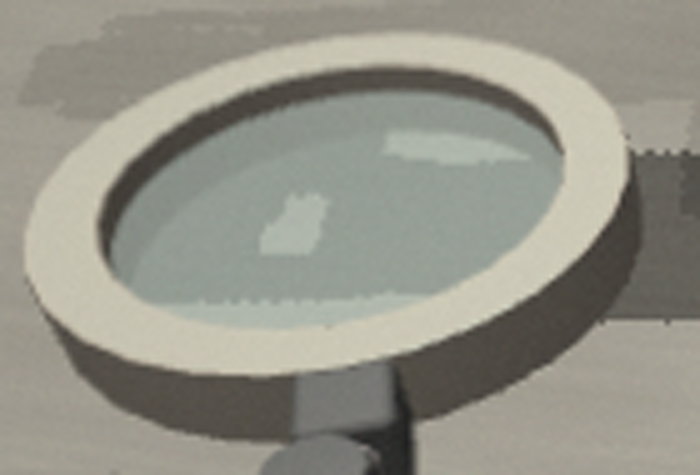

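View pics/c5.png

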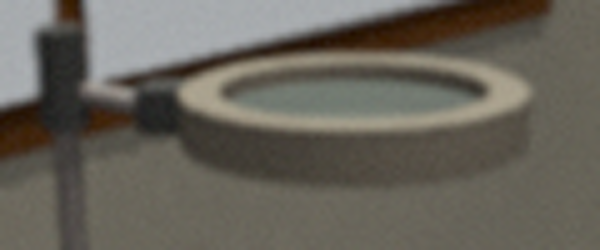

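>>> {"op": "apply_moves", "data": {"motion": [{"dp":[0.0195,0.033,0.002],"roll":8.5,"claw":0.6},{"dp":[0.0195,0.033,0.002],"roll":8.5,"claw":0.6},{"dp":[0.0195,0.033,0.002],"roll":8.5,"claw":0.6},{"dp":[0.0195,0.033,0.002],"roll":8.5,"claw":0.6},{"dp":[0.0195,0.033,0.002],"roll":8.5,"claw":0.6},{"dp":[0.0195,0.033,0.002],"roll":8.5,"claw":0.6},{"dp":[0.0195,0.033,0.002],"roll":8.5,"claw":0.6},{"dp":[0.0195,0.033,0.002],"roll":8.5,"claw":0.6},{"dp":[0.0195,0.033,0.002],"roll":8.5,"claw":0.6},{"dp":[0.0195,0.033,0.002],"roll":8.5,"claw":0.6},{"dp":[0.0195,0.033,0.002],"roll":8.5,"claw":0.6},{"dp":[0.0195,0.033,0.002],"roll":8.5,"claw":0.6},{"dp":[0.0195,0.033,0.002],"roll":8.5,"claw":0.6},{"dp":[0.0195,0.033,0.002],"roll":8.5,"claw":0.6},{"dp":[0.0195,0.033,0.002],"roll":8.5,"claw":0.6},{"dp":[0.0195,0.033,0.002],"roll":8.5,"claw":0.6},{"dp":[0.0195,0.033,0.002],"roll":8.5,"claw":0.6},{"dp":[0.0195,0.033,0.002],"roll":8.5,"claw":0.6},{"dp":[0.0195,0.033,0.002],"roll":8.5,"claw":0.6},{"dp":[0.0195,0.033,0.002],"roll":8.5,"claw":0.6}]}}

```text
time_s: 2.15
tool_pos: [560.8, 138.6, 245.3]
tcp_rot: [-0.0, 0.653, 0.757, -0.0]
ft_force: [1.2, -0.9, -0.5]
opening: 56.6
```

```bash
python3 - <<'E'
from h import *
S=cal("scene");D=cal("side")
f=lambda p,o:np.array(p)/5+o
print(circ(S,f([(25,245),(628,160),(410,33),(260,375),(120,110),(570,75),(480,320),(100,345)],[25,90]),311,85))
print(circ(D,f([(180,95),(533,95),(355,52),(360,132)],[210,50]),311,85))
im=viewer.read_camera("wrist"); cv2.imwrite("pics/w1.png",im[:,:,::-1])
print(r.state()["tool_pos"], proj(cal("wrist"),[[551,143,181.5],[560.7,144.9,162]]))
E
```

```text
(array([ 679.3, -154.2]), array([-1.9, -0.3, -1.5, -0.4, -0.3, -2.4, -1.3, -1.6]))
(array([ 673. , -147.7]), array([-0.8, -0.9,  4.1,  4.3]))
[562.28833741 142.38416144 244.93007463] [[259.11470043 190.47254559]
 [259.36326431 196.51751321]]
```

View pics/w1.png

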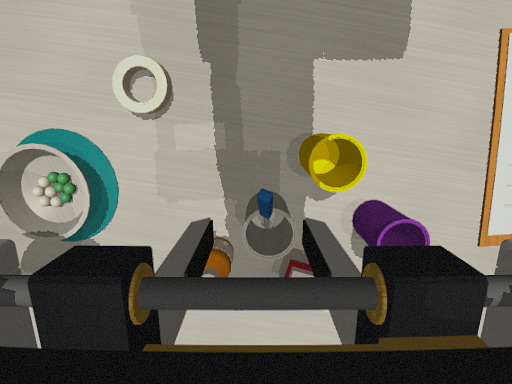

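```bash
python3 - <<'E'
from h import *
W=cal("wrist");print(r.state()["tool_pos"])
im=viewer.read_camera("wrist"); cv2.imwrite("pics/w2.png",cv2.resize(im[130:270,180:360,::-1],None,fx=4,fy=4,interpolation=cv2.INTER_CUBIC))
print((proj(W,[[551,143,181.5],[560.7,144.9,162]])-[180,130])*4)
E
```

```text
[562.28833741 142.38416144 244.93007463]
[[316.45880171 241.89018237]
 [317.45305723 266.07005286]]
```

View pics/w2.png

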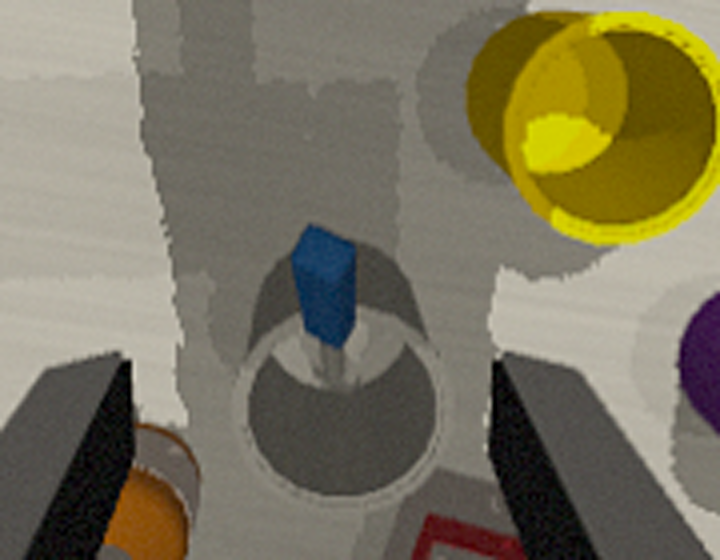

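```bash
python3 - <<'E'
from h import *
W=cal("wrist");S=cal("scene");D=cal("side")
obs=np.array([(310,223),(356,242),(351,276),(293,258)])/4+[180,130]
obsS=np.array([(217,47),(216,214)])/4+[235,145]; obsD=np.array([(262,107),(207,222)])/4+[170,150]
jl=np.array([(332,346)])/4+[180,130]
def axes(p):
    az,t,ps=p; a=np.array([np.sin(t)*np.cos(az),np.sin(t)*np.sin(az),np.cos(t)])
    h=np.array([-np.sin(az),np.cos(az),0]); n=np.cross(h,a)
    return a, np.cos(ps)*h+np.sin(ps)*n, -np.sin(ps)*h+np.cos(ps)*n
def f(s,sw,w=(12,10)):
    E=s[:3];a,u,v=axes(s[3:6])
    C=[E+i*w[0]/2*u+j*w[1]/2*v for i,j in((-1,-1),(1,-1),(1,1),(-1,1))]
    q=proj(W,C); q=np.roll(q,sw,axis=0)
    r_=[(q-obs).ravel(),1*(proj(S,[E,E-85*a])-obsS).ravel(),1*(proj(D,[E,E-85*a])-obsD).ravel()]
    return np.concatenate(r_)
for sw in range(4):
  for w in((12,10),(10,12)):
   for p0 in(-.4,.4,-.8,.8):
    s=least_squares(f,[551,143,181,np.radians(-168),.45,p0],args=(sw,w))
    if s.cost<15: print(sw,w,round(s.cost,2),s.x[:3].round(1),np.degrees(s.x[3:]).round(1),(s.x[:3]-200*axes(s.x[3:])[0]).round(1))
E
```

```text
0 (12, 10) 4.93 [551.  143.3 181.4] [-169.5   26.8 -159. ] [639.6 159.8   2.9]
0 (12, 10) 4.93 [551.  143.3 181.4] [-169.5   26.8  201. ] [639.6 159.8   2.9]
0 (12, 10) 4.93 [551.  143.3 181.4] [-169.5   26.8 -159. ] [639.6 159.8   2.9]
0 (12, 10) 4.93 [551.  143.3 181.4] [-169.5   26.8  201. ] [639.6 159.8   2.9]
1 (10, 12) 4.93 [551.  143.3 181.4] [-169.5   26.8  -69. ] [639.6 159.8   2.9]
1 (10, 12) 4.93 [551.  143.3 181.4] [-169.5   26.8  -69. ] [639.6 159.8   2.9]
1 (10, 12) 4.93 [551.  143.3 181.4] [-169.5   26.8  -69. ] [639.6 159.8   2.9]
1 (10, 12) 4.93 [551.  143.3 181.4] [-169.5   26.8  -69. ] [639.6 159.8   2.9]
2 (12, 10) 4.93 [551.  143.3 181.4] [-169.5   26.8   21. ] [639.6 159.8   2.9]
2 (12, 10) 4.93 [551.  143.3 181.4] [-169.5   26.8   21. ] [639.6 159.8   2.9]
2 (12, 10) 4.93 [551.  143.3 181.4] [-169.5   26.8   21. ] [639.6 159.8   2.9]
2 (12, 10) 4.93 [551.  143.3 181.4] [-169.5   26.8   21. ] [639.6 159.8   2.9]
3 (10, 12) 4.93 [551.  143.3 181.4] [-169.5   26.8  111. ] [639.6 159.8   2.9]
3 (10, 12) 4.93 [551.  143.3 181.4] [-169.5   26.8  111. ] [639.6 159.8   2.9]
3 (10, 12) 4.93 [551.  143.3 181.4] [-169.5   26.8  111. ] [639.6 159.8   2.9]
3 (10, 12) 4.93 [551.  143.3 181.4] [-169.5   26.8  111. ] [639.6 159.8   2.9]
```

>>> {"op": "apply_moves", "data": {"motion": [{"dp":[0,0.001,-0.02],"roll":-5.5,"claw":0.6},{"dp":[-0.001,0.001,-0.03],"roll":-5.5,"claw":0.6},{"dp":[0,0.0005,-0.03],"roll":0,"claw":0.6},{"dp":[0,0,-0.022],"roll":0,"claw":0.6},{"dp":[0,0,0],"roll":0,"claw":0.6},{"dp":[0,0,0],"roll":0,"claw":0.6}]}}

```text
time_s: 2.85
tool_pos: [559.4, 139.2, 144.2]
tcp_rot: [0.0, 0.725, 0.688, 0.0]
ft_force: [1.3, -0.3, 0.4]
opening: 56.5
```

```bash
python3 - <<'E'
from h import *
s=r.state();print(s["tool_pos"],s["ft_force"],s["opening"],s["time_s"])
im=viewer.read_camera("wrist"); cv2.imwrite("pics/w3.png",cv2.resize(im[130:330,150:380,::-1],None,fx=3,fy=3,interpolation=cv2.INTER_CUBIC))
E
```

```text
[559.37342071 139.1843698  144.16699217] [ 1.32233863 -0.29719255  0.4028947 ] 56.48827816039969 2.85
```

View pics/w3.png

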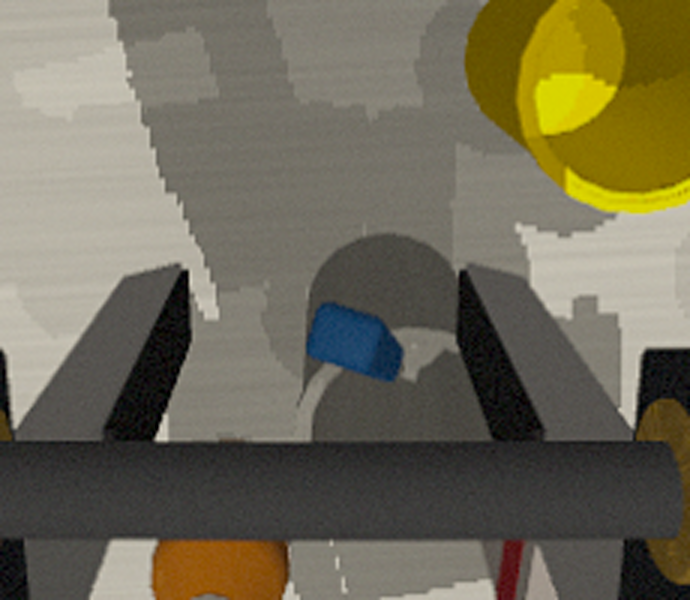

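```bash
python3 - <<'E'
from h import *
W=cal("wrist")
def axes(az,t,ps):
    a=np.array([np.sin(t)*np.cos(az),np.sin(t)*np.sin(az),np.cos(t)])
    h=np.array([-np.sin(az),np.cos(az),0]); n=np.cross(h,a)
    return a, np.cos(ps)*h+np.sin(ps)*n, -np.sin(ps)*h+np.cos(ps)*n
E=np.array([551,143.3,181.4])
im=cv2.imread("pics/w3.png")
for psd,col in((21,(0,0,255)),(35,(0,255,255))):
    a,u,v=axes(*np.radians([-169.5,26.8,psd]))
    for o in(0,-30):
        C=[E+o*a+i*6*u+j*5*v for i,j in((-1,-1),(1,-1),(1,1),(-1,1))]
        q=((proj(W,C)-[150,130])*3).astype(int); cv2.polylines(im,[q],True,col,1)
    b=u.copy();print(psd,np.degrees(np.arctan2(u[1],u[0])))
cv2.imwrite("pics/w3o.png",im[200:500,200:520].repeat(2,0).repeat(2,1))
E
```

```text
21 -98.41307993444981
35 -111.50519032631105
```

View pics/w3o.png

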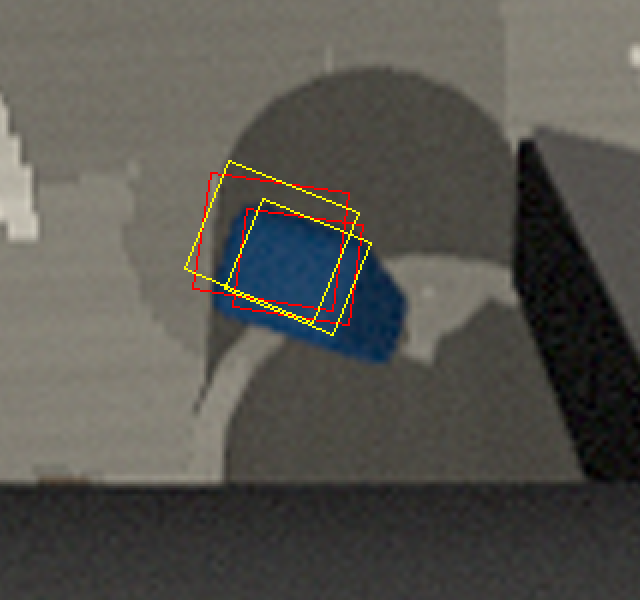

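```bash
python3 - <<'E'
from h import *
a=viewer.read_camera("scene")[:,:,::-1]; b=viewer.read_camera("side")[:,:,::-1]; w=viewer.read_camera("wrist")[:,:,::-1]
A=cv2.resize(a[140:260,240:340],None,fx=5,fy=5,interpolation=cv2.INTER_CUBIC)
B=cv2.resize(b[150:270,170:270],None,fx=5,fy=5,interpolation=cv2.INTER_CUBIC)
cv2.imwrite("pics/c6.png",np.hstack([A,B])[:, :800] if 0 else cv2.resize(np.hstack([A,B]),(800,480)))
cv2.imwrite("pics/w4.png",w)
print(r.state()["tool_pos"])
E
```

```text
[559.74967349 139.52349293 144.79017513]
```

View pics/c6.png

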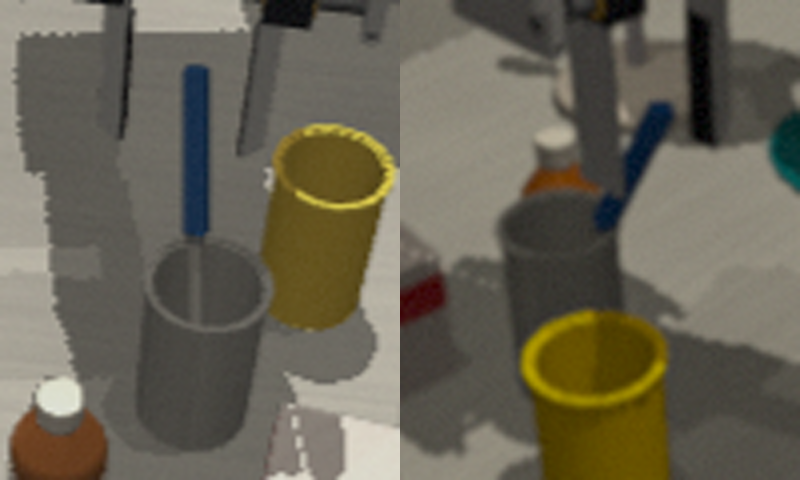

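View pics/w4.png

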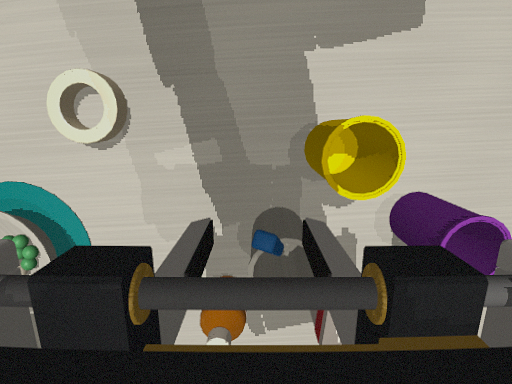

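```bash
python3 - <<'E'
from h import *
S=cal("scene");D=cal("side")
T=np.array([559.6,139.4,144.5]);q=r.state()["tcp_rot"];R=Ro.from_quat([q[1],q[2],q[3],q[0]]).as_matrix()
print(R.round(2))
for i in(-28,28):
  for j in (-8,8):
    P=T+R@[i,j,0]; print(i,j,(proj(S,P)-[240,140])*4,(proj(D,P)-[170,150])*4+[400,0])
E
```

```text
[[ 0.05  1.    0.  ]
 [ 1.   -0.05  0.  ]
 [ 0.    0.   -1.  ]]
-28 -8 [[129.4584371  117.47152801]] [[712.88912854 149.338708  ]]
-28 8 [[124.84152404 138.94862625]] [[689.9744973  138.05451339]]
28 -8 [[241.32084447 132.38350404]] [[626.40632788 195.52069569]]
28 8 [[238.37822512 154.29927591]] [[603.60463347 182.95588112]]
```

>>> {"op": "apply_moves", "data": {"motion": [{"dp":[0.0015,0.003,0],"roll":-2,"claw":0.5},{"dp":[0.0015,0.0035,0],"roll":-2,"claw":0.35},{"dp":[0,0,0],"roll":0,"claw":0.25},{"dp":[0,0,0],"roll":0,"claw":0.2},{"dp":[0,0,0],"roll":0,"claw":0.17},{"dp":[0,0,0],"roll":0,"claw":0.14},{"dp":[0,0,0],"roll":0,"claw":0.1},{"dp":[0,0,0],"roll":0,"claw":0},{"dp":[0,0,0],"roll":0,"claw":0},{"dp":[0,0,0],"roll":0,"claw":0},{"dp":[0,0,0],"roll":0,"claw":0}]}}

```text
time_s: 4.15
tool_pos: [562.6, 146.9, 143.9]
tcp_rot: [-0.0, 0.748, 0.663, 0.001]
ft_force: [2.2, 4.2, 2.8]
opening: 14.3
```

```bash
cat > look.py <<'E'
import sys
from h import *
n=sys.argv[1]
a=viewer.read_camera("scene")[:,:,::-1]; b=viewer.read_camera("side")[:,:,::-1]; w=viewer.read_camera("wrist")[:,:,::-1]
cv2.imwrite(f"pics/{n}_s.png",a);cv2.imwrite(f"pics/{n}_d.png",b);cv2.imwrite(f"pics/{n}_w.png",w)
A=cv2.resize(a[120:260,230:340],None,fx=4,fy=4,interpolation=cv2.INTER_CUBIC)
B=cv2.resize(w[130:270,200:290],None,fx=4,fy=4,interpolation=cv2.INTER_CUBIC)
cv2.imwrite(f"pics/{n}.png",np.hstack([A,B]))
s=r.state();print(s["tool_pos"],s["ft_force"],s["opening"],s["time_s"])
E
python3 look.py g1
```

```text
[562.67719362 146.88791059 144.02120816] [1.56214097 5.47808575 1.00375938] 14.478981153038069 4.3
```

View pics/g1.png

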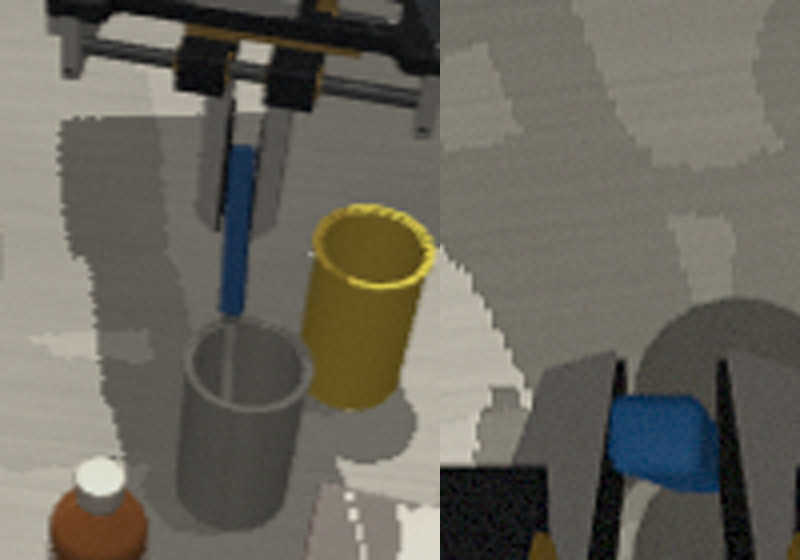

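>>> {"op": "apply_moves", "data": {"motion": [{"dp":[0,0,0.01],"roll":0,"claw":0},{"dp":[0,0,0.01],"roll":0,"claw":0},{"dp":[0,0,0],"roll":0,"claw":0},{"dp":[0,0,0],"roll":0,"claw":0},{"dp":[0,0,0],"roll":0,"claw":0}]}}

```text
time_s: 4.8
tool_pos: [562.1, 146.9, 163.9]
tcp_rot: [-0.001, 0.748, 0.663, 0.001]
ft_force: [-3.1, 4.9, 4.1]
opening: 12.2
```

```bash
python3 look.py g2
```

```text
[562.1273169  146.91718137 163.84304686] [-2.07914804  5.48677997  3.60315974] 12.212986454094406 4.95
```

View pics/g2.png

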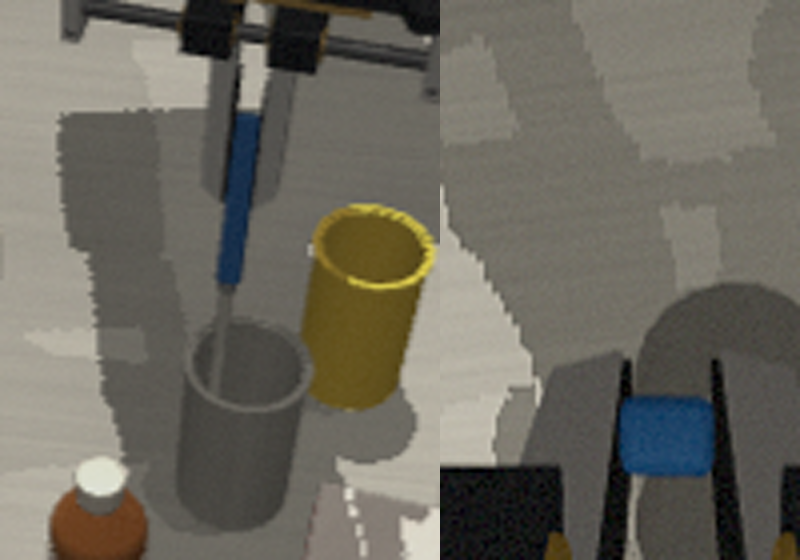

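>>> {"op": "apply_moves", "data": {"motion": [{"dp":[-0.004,0.004,0.005],"roll":8.5,"claw":0},{"dp":[-0.004,0.002,0.01],"roll":0,"claw":0},{"dp":[0,0,0.02],"roll":0,"claw":0},{"dp":[0,0,0.02],"roll":0,"claw":0},{"dp":[0,0,0.02],"roll":0,"claw":0},{"dp":[0,0,0.02],"roll":0,"claw":0},{"dp":[0,0,0.02],"roll":0,"claw":0},{"dp":[0,0,0],"roll":0,"claw":0},{"dp":[0,0,0],"roll":0,"claw":0}]}}

```text
time_s: 5.85
tool_pos: [554.2, 151.9, 278.1]
tcp_rot: [0.0, 0.698, 0.716, 0.0]
ft_force: [0.0, -0.6, -1.6]
opening: 11.6
```

```bash
python3 look.py g3
```

```text
[553.93673479 151.91796038 277.22113013] [-0.99443262 -0.32710791 -1.36494092] 11.864052107163904 6.0
```

View pics/g3_s.png

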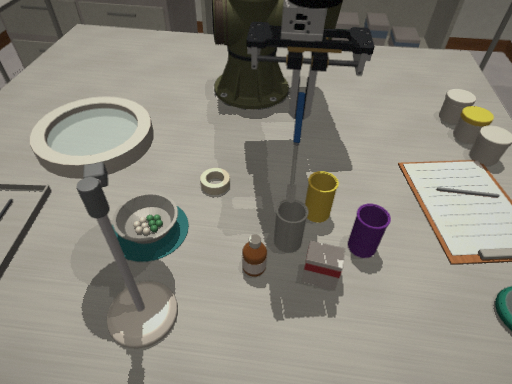

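View pics/g3_d.png

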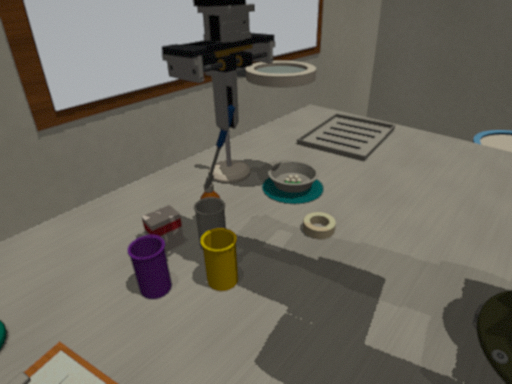

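View pics/g3_w.png

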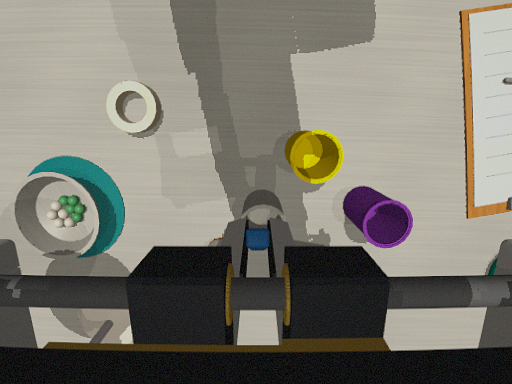

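```bash
python3 - <<'E'
import cv2,numpy as np
a=cv2.imread("pics/g3_s.png"); b=cv2.imread("pics/g3_d.png")
A=cv2.resize(a[80:220,260:340],None,fx=4,fy=4,interpolation=cv2.INTER_CUBIC)
B=cv2.resize(b[90:230,180:270],None,fx=4,fy=4,interpolation=cv2.INTER_CUBIC)
cv2.imwrite("pics/c7.png",np.hstack([A,B]))
E
```

```text
(no output)
```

View pics/c7.png

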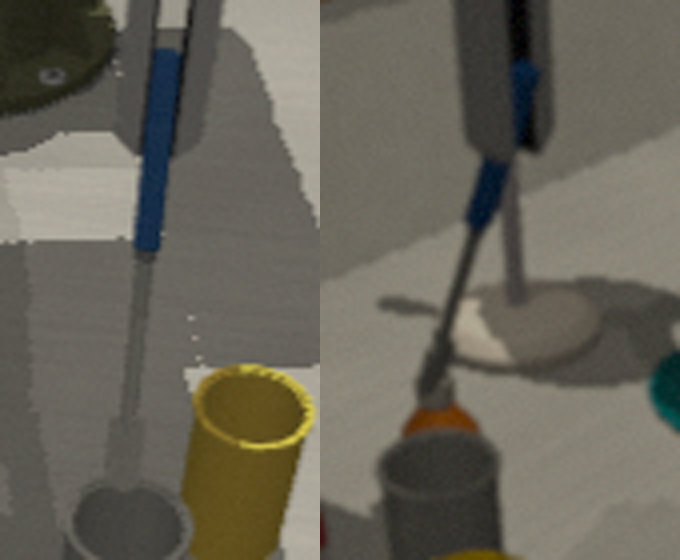

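```bash
python3 - <<'E'
from h import *
S=cal("scene");D=cal("side")
P=[tri([(S,np.array(a)),(D,np.array(b))]) for a,b in [((290.5,202),(207.5,189.5)),((296.75,142.5),(220,147)),((302,93),(231.25,106.25))]]
for p in P: print(p[0].round(1),p[1])
d=P[2][0]-P[0][0];print(np.linalg.norm(d),np.degrees(np.arccos(d[2]/np.linalg.norm(d))),np.degrees(np.arctan2(d[1],d[0])))
T=r.state()["tool_pos"];print(T, P[0][0]-T)
E
```

```text
[622.2 153.7 131.8] [array([0.2, 0.2]), array([ 0.2, -0.1])]
[576.2 152.6 237. ] [array([0.2, 0.2]), array([ 0.2, -0.2])]
[544.2 151.1 316.4] [array([-0.1, -0.1]), array([-0.1,  0.1])]
200.38969221968117 22.926161476455217 -178.1115085440391
[553.93673479 151.91796038 277.22113013] [  68.27890351    1.78528584 -145.40587558]
```

>>> {"op": "apply_moves", "data": {"motion": [{"dp":[-0.011,0.003,0],"roll":0,"claw":0},{"dp":[-0.011,0.003,-0.01],"roll":0,"claw":0},{"dp":[0,0,-0.018],"roll":0,"claw":0},{"dp":[0,0,-0.018],"roll":0,"claw":0},{"dp":[-0.007,0,0],"roll":0,"claw":0},{"dp":[-0.005,0,-0.003],"roll":0,"claw":0},{"dp":[-0.005,0,-0.003],"roll":0,"claw":0},{"dp":[-0.005,0,-0.003],"roll":0,"claw":0},{"dp":[-0.005,0,-0.003],"roll":0,"claw":0},{"dp":[0,0,0],"roll":0,"claw":0}]}}

```text
time_s: 7.0
tool_pos: [504.7, 158.1, 220.5]
tcp_rot: [-0.0, 0.698, 0.717, 0.0]
ft_force: [1.0, 1.1, 0.7]
opening: 11.6
```

```bash
python3 look.py g4; python3 - <<'E'
import cv2,numpy as np
a=cv2.imread("pics/g4_s.png"); b=cv2.imread("pics/g4_d.png")
A=cv2.resize(a[80:230,260:340],None,fx=4,fy=4,interpolation=cv2.INTER_CUBIC)
B=cv2.resize(b[100:250,180:280],None,fx=4,fy=4,interpolation=cv2.INTER_CUBIC)
cv2.imwrite("pics/c8.png",np.hstack([A,B]))
E
```

```text
[505.1977198  158.04048504 220.40632463] [-0.10364565  0.59976598  0.05327904] 11.825595628795234 7.15
```

View pics/c8.png

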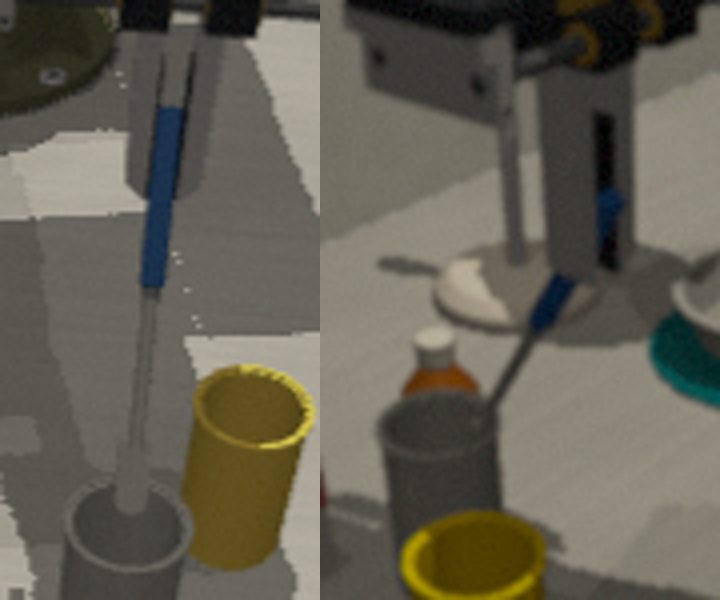

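```bash
python3 - <<'E'
from h import *
S=cal("scene");D=cal("side")
b=tri([(S,np.array((298,152.))),(D,np.array((235.5,181.25)))]);print(b)
T=r.state()["tool_pos"];G=T+[0,0,19]
d=G-b[0];n=np.linalg.norm(d);print(n,np.degrees(np.arccos(d[2]/n)),np.degrees(np.arctan2(d[1],d[0])))
# fit tilt using scene tip+end
def pts(t,az,s=178.5):
    a=np.array([np.sin(t)*np.cos(az),np.sin(t)*np.sin(az),np.cos(t)]);return G-s*a,G+(200-s)*a,G-(s-115)*a
f=lambda p:np.concatenate([(proj(S,pts(*p)[0])-[292.5,208]).ravel(),(proj(S,pts(*p)[1])-[302.75,107]).ravel(),(proj(S,pts(*p)[2])-[298,152]).ravel(),(proj(D,pts(*p)[2])-[235.5,181.25]).ravel()])
s=least_squares(f,[.5,-3.1]);print(np.degrees(s.x),s.fun.round(1),pts(*s.x)[0]-T,T)
E
```

```text
(array([536.50671835, 158.39540764, 183.76315173]), [array([0., 0.]), array([ 0., -0.])])
63.84780380690063 29.366924424967046 -179.35051593168683
[  29.47746216 -178.74700069] [-0.  -0.1  0.1 -0.   0.2 -0.1 -0.1 -0.1] [  87.8154838     1.92073982 -136.39305507] [505.1977198  158.04048504 220.40632463]
```

>>> {"op": "apply_moves", "data": {"motion": [{"dp":[0.005,0,0.01],"roll":0,"claw":0},{"dp":[0,0,0.025],"roll":0,"claw":0},{"dp":[-0.004,0,0.015],"roll":0,"claw":0},{"dp":[0,-0.015,0],"roll":0,"claw":0},{"dp":[0,-0.03,0],"roll":0,"claw":0},{"dp":[0,-0.035,0],"roll":0,"claw":0},{"dp":[0,-0.035,0],"roll":0,"claw":0},{"dp":[0,-0.035,0],"roll":0,"claw":0},{"dp":[0,-0.035,0],"roll":0,"claw":0},{"dp":[0,-0.035,0],"roll":0,"claw":0},{"dp":[0,-0.035,0],"roll":0,"claw":0},{"dp":[0,-0.03,0],"roll":0,"claw":0},{"dp":[0,-0.015,0],"roll":0,"claw":0},{"dp":[0,0,-0.03],"roll":0,"claw":0},{"dp":[0,0,-0.02],"roll":0,"claw":0},{"dp":[0,0,0],"roll":0,"claw":0}]}}

```text
time_s: 8.75
tool_pos: [505.1, -141.7, 217.7]
tcp_rot: [-0.002, 0.698, 0.716, -0.001]
ft_force: [0.1, -0.4, -0.8]
opening: 11.9
```

```bash
cat > look2.py <<'E'
import sys
from h import *
n=sys.argv[1]
S=cal("scene")
a=viewer.read_camera("scene")[:,:,::-1]; b=viewer.read_camera("side")[:,:,::-1]
cv2.imwrite(f"pics/{n}_s.png",a);cv2.imwrite(f"pics/{n}_d.png",b)
A=cv2.resize(a[160:260,90:210],None,fx=5,fy=5,interpolation=cv2.INTER_CUBIC)
B=cv2.resize(b[120:220,250:350],None,fx=5,fy=5,interpolation=cv2.INTER_CUBIC)[:, :]
cv2.imwrite(f"pics/{n}.png",cv2.resize(np.hstack([A,B]),None,fx=.72,fy=.72))
cv2.imwrite(f"pics/{n}_z.png",cv2.resize(a[195:245,115:185],None,fx=8,fy=8,interpolation=cv2.INTER_CUBIC))
s=r.state();print(s["tool_pos"],s["ft_force"],s["opening"],s["time_s"])
E
python3 look2.py b1
```

```text
[ 506.35877644 -141.88897832  220.9146136 ] [0.54549786 0.3493547  0.14062717] 11.674310754265344 8.85
```

View pics/b1.png

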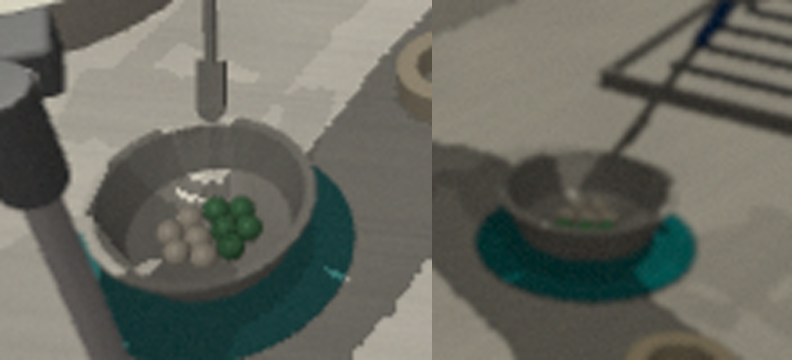

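View pics/b1_d.png

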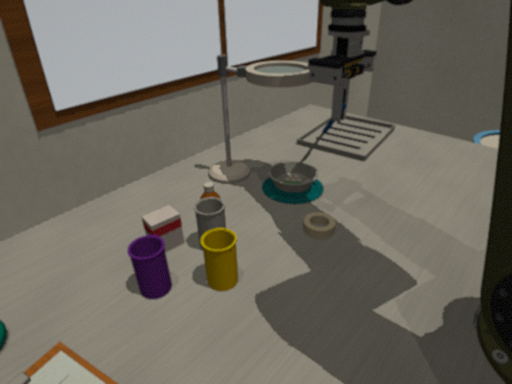

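```bash
python3 - <<'E'
from h import *
S=cal("scene");D=cal("side");T=r.state()["tool_pos"];print(T)
t=T+[87.8,1.9,-136.4]
print((proj(S,t)-[90,160])*3.6,(proj(D,t)-[250,120])*3.6+[432,0])
b=cv2.imread("pics/b1_d.png");cv2.imwrite("pics/b1z.png",cv2.resize(b[130:210,260:340],None,fx=7,fy=7,interpolation=cv2.INTER_CUBIC));print((proj(D,t)-[260,130])*7)
E
```

```text
[ 506.35877644 -141.88897832  220.9146136 ]
[[211.88210934 118.11115323]] [[620.44927808 154.26134797]]
[[296.42915182 229.95262105]]
```

View pics/b1z.png

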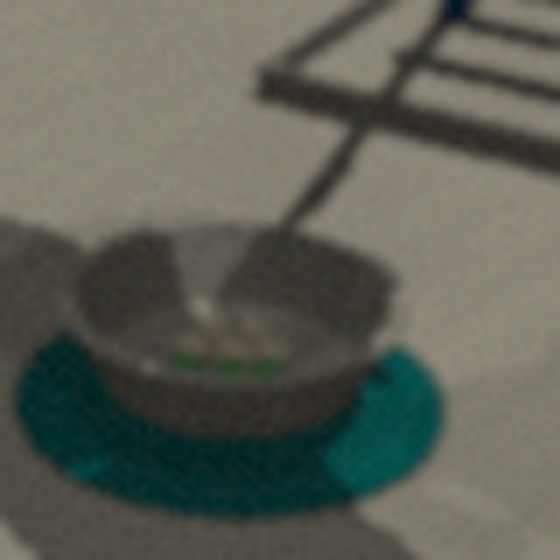

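>>> {"op": "apply_moves", "data": {"motion": [{"dp":[-0.002,0,-0.03],"roll":0,"claw":0},{"dp":[0,0,-0.03],"roll":0,"claw":0},{"dp":[0,0,-0.008],"roll":0,"claw":0},{"dp":[0.008,0,-0.001],"roll":0,"claw":0},{"dp":[0.009,-0.001,-0.0015],"roll":0,"claw":0},{"dp":[0.009,-0.002,-0.001],"roll":0,"claw":0},{"dp":[0.009,-0.003,-0.0005],"roll":0,"claw":0},{"dp":[0.007,-0.004,0],"roll":0,"claw":0},{"dp":[-0.004,-0.008,0.001],"roll":0,"claw":0},{"dp":[-0.008,-0.005,0.0005],"roll":0,"claw":0},{"dp":[-0.01,0.001,0],"roll":0,"claw":0},{"dp":[-0.008,0.006,0],"roll":0,"claw":0},{"dp":[-0.004,0.009,0],"roll":0,"claw":0},{"dp":[0.001,0.01,0],"roll":0,"claw":0},{"dp":[0.004,0.009,0],"roll":0,"claw":0},{"dp":[0.008,0.006,0],"roll":0,"claw":0},{"dp":[0.01,0.003,0],"roll":0,"claw":0},{"dp":[0.008,-0.005,0],"roll":0,"claw":0},{"dp":[0.004,-0.008,0],"roll":0,"claw":0},{"dp":[0,-0.01,0],"roll":0,"claw":0}]}}

```text
time_s: 10.85
tool_pos: [547.7, -144.9, 149.6]
tcp_rot: [-0.0, 0.697, 0.717, -0.0]
ft_force: [-0.8, 0.5, 0.1]
opening: 11.5
```

```bash
python3 look2.py b2
```

```text
[ 547.06938539 -145.64584361  149.66080241] [ 0.10120918  0.9260285  -0.84633229] 11.913048425074983 10.95
```

View pics/b2.png

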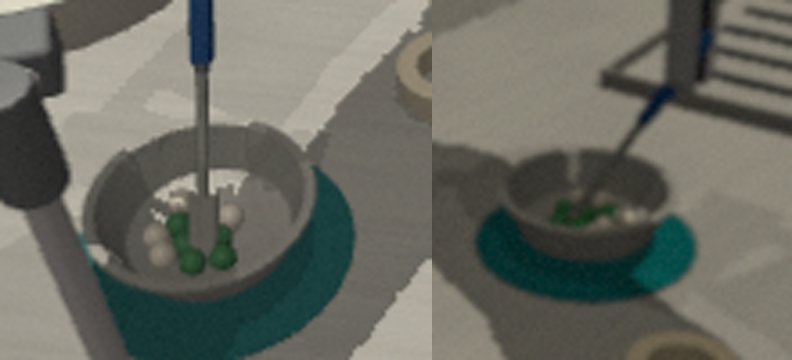

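View pics/b2_s.png

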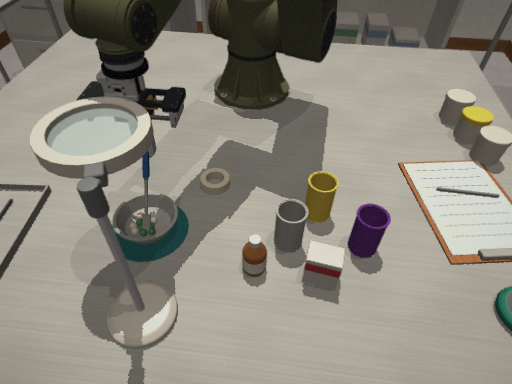

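>>> {"op": "apply_moves", "data": {"motion": [{"dp":[0,0,0.015],"roll":0,"claw":0},{"dp":[-0.003,0,0.02],"roll":0,"claw":0},{"dp":[-0.02,0,0.02],"roll":0,"claw":0},{"dp":[-0.02,0,0.01],"roll":0,"claw":0},{"dp":[0,0,0],"roll":0,"claw":0},{"dp":[0,0,0],"roll":0,"claw":0}]}}

```text
time_s: 11.55
tool_pos: [504.2, -144.3, 215.1]
tcp_rot: [0.0, 0.698, 0.716, 0.0]
ft_force: [0.3, -0.2, -0.4]
opening: 11.9
```

```bash
python3 look2.py b3
```

```text
[ 504.43930393 -144.06172407  214.33315382] [ 0.28297418 -0.26580109 -0.67825216] 12.220856229198706 11.65
```

View pics/b3_z.png

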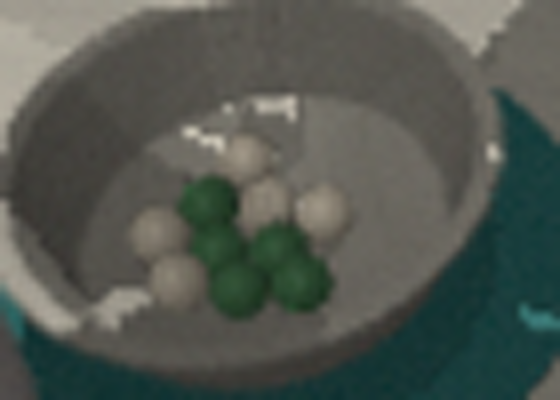

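```bash
cat > bd.py <<'E'
from h import *
S=cal("scene")
def beads(W,G,off=(115,195),sc=8,c=np.array([627,-140.])):
    out=[]
    for p in list(W)+list(G):
        uv=np.array(p)/sc+off; z=16.
        for _ in range(8):
            X=plane(S,[uv],z)[0]; rr=np.hypot(*(X[:2]-c)); z=max(15,7+(rr-16)*.364+8.51)
        out.append(X)
    X=np.array(out);n=len(W)
    d=np.linalg.norm(X[:n,None]-X[None,n:],axis=2)
    print("W",(X[:n,:2]-c).round(0).tolist());print("G",(X[n:,:2]-c).round(0).tolist())
    print("minW",d.min(1).round(1),"minG",d.min(0).round(1)); return X
E
python3 -c "
from bd import *
beads([(246,158),(267,202),(322,212),(160,234),(177,280)],[(209,202),(219,244),(277,250),(239,288),(302,284)])"
```

```text
W [[-25.0, -17.0], [-14.0, -8.0], [-13.0, 8.0], [4.0, -30.0], [18.0, -21.0]]
G [[-10.0, -22.0], [2.0, -16.0], [1.0, -0.0], [15.0, -6.0], [11.0, 10.0]]
minW [16.1 15.1 16.3 15.4 16. ] minG [15.1 15.4 16.3 16.  24.8]
```

>>> {"op": "apply_moves", "data": {"motion": [{"dp":[0.004,0.013,0],"roll":0,"claw":0},{"dp":[0,0,-0.02],"roll":0,"claw":0},{"dp":[0,0,-0.025],"roll":0,"claw":0},{"dp":[0,0,-0.0175],"roll":0,"claw":0},{"dp":[0.005,0,-0.001],"roll":0,"claw":0},{"dp":[0.006,0,-0.001],"roll":0,"claw":0},{"dp":[0.005,0,0],"roll":0,"claw":0},{"dp":[0.002,0,0],"roll":0,"claw":0},{"dp":[0,0,0],"roll":0,"claw":0},{"dp":[-0.006,0,0.001],"roll":0,"claw":0},{"dp":[-0.01,0,0.002],"roll":0,"claw":0},{"dp":[-0.004,0,0.015],"roll":0,"claw":0},{"dp":[-0.003,0,0.04],"roll":0,"claw":0},{"dp":[0,0,0.01],"roll":0,"claw":0},{"dp":[0,0,0],"roll":0,"claw":0}]}}

```text
time_s: 13.15
tool_pos: [503.3, -131.2, 220.2]
tcp_rot: [0.002, 0.698, 0.716, 0.001]
ft_force: [0.3, -0.6, -1.2]
opening: 11.7
```

```bash
python3 look2.py b4
```

```text
[ 502.6867281  -130.91193353  217.58292203] [-0.00626557  0.76227303 -0.12572888] 11.23666588292373 13.25
```

View pics/b4_z.png

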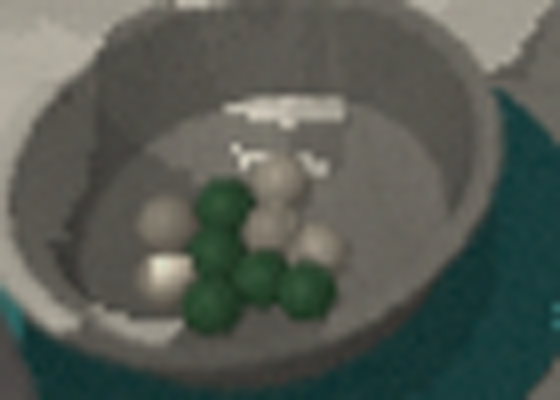

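```bash
python3 -c "
from bd import *
beads([(281,181),(269,226),(320,246),(166,222),(165,278)],[(224,204),(215,250),(262,278),(212,304),(307,290)])"
```

```text
W [[-21.0, -6.0], [-7.0, -5.0], [-2.0, 11.0], [0.0, -30.0], [18.0, -24.0]]
G [[-11.0, -19.0], [4.0, -16.0], [11.0, -1.0], [24.0, -10.0], [14.0, 13.0]]
minW [16.1 14.2 16.3 15.2 15.5] minG [14.2 15.2 17.4 15.5 16.3]
```

>>> {"op": "apply_moves", "data": {"motion": [{"dp":[0,0,0.02],"roll":0,"claw":0},{"dp":[0,0.01,0.025],"roll":0,"claw":0},{"dp":[0,0.03,0],"roll":0,"claw":0},{"dp":[0,0.035,0],"roll":0,"claw":0},{"dp":[0,0.035,0],"roll":0,"claw":0},{"dp":[0,0.035,0],"roll":0,"claw":0},{"dp":[0,0.035,0],"roll":0,"claw":0},{"dp":[0.008,0.035,0],"roll":0,"claw":0},{"dp":[0.01,0.035,0],"roll":0,"claw":0},{"dp":[0.01,0.025,0],"roll":0,"claw":0},{"dp":[0.008,0.014,0],"roll":0,"claw":0},{"dp":[0,0,0],"roll":0,"claw":0},{"dp":[0,0,0],"roll":0,"claw":0}]}}

```text
time_s: 14.55
tool_pos: [538.8, 157.7, 262.1]
tcp_rot: [-0.001, 0.697, 0.717, -0.001]
ft_force: [0.6, -0.2, -0.4]
opening: 11.7
```

```bash
python3 look.py j1; python3 - <<'E'
import cv2,numpy as np
from h import *
a=cv2.imread("pics/j1_s.png"); b=cv2.imread("pics/j1_d.png")
A=cv2.resize(a[80:230,260:340],None,fx=4,fy=4,interpolation=cv2.INTER_CUBIC)
B=cv2.resize(b[80:230,180:280],None,fx=4,fy=4,interpolation=cv2.INTER_CUBIC)
cv2.imwrite("pics/c9.png",np.hstack([A,B]))
t=r.state()["tool_pos"]+[87.8,1.9,-136.4];print(t,(proj(cal("scene"),t)-[260,80])*4,(proj(cal("side"),t)-[180,80])*4+[320,0])
E
```

```text
[539.03933916 157.1805689  263.18112282] [-0.27813685 -0.54927142 -0.03640207] 11.563258974666612 14.7
[626.83933916 159.0805689  126.78112282] [[132.71085034 504.24381437]] [[417.54626798 447.39780907]]
```

View pics/c9.png

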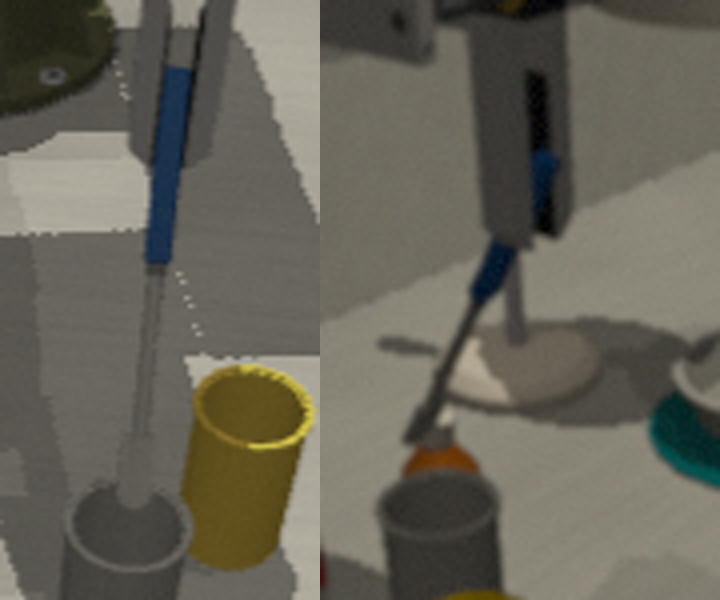

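```bash
python3 - <<'E'
from h import *
p=tri([(cal("scene"),np.array([135,506])/4+[260,80]),(cal("side"),np.array([(411-320),442])/4+[180,80])]);T=r.state()["tool_pos"]
print(p,p[0]-T)
E
```

```text
(array([630.0936378 , 160.14789886, 129.24587927]), [array([0., 0.]), array([ 0., -0.])]) [  91.05429864    2.96732996 -133.93524355]
```

>>> {"op": "apply_moves", "data": {"motion": [{"dp":[0,0,-0.02],"roll":0,"claw":0},{"dp":[0,0,-0.02],"roll":0,"claw":0},{"dp":[0,0,-0.02],"roll":0,"claw":0},{"dp":[0,0,-0.015],"roll":0,"claw":0},{"dp":[0,0,-0.008],"roll":0,"claw":0},{"dp":[0.003,0,-0.007],"roll":0,"claw":0},{"dp":[0.002,0,-0.006],"roll":0,"claw":0},{"dp":[0.003,0,-0.003],"roll":0,"claw":0},{"dp":[0.003,0,-0.003],"roll":0,"claw":0},{"dp":[0.003,0,-0.003],"roll":0,"claw":0},{"dp":[0,0,0],"roll":0,"claw":0}]}}

```text
time_s: 15.8
tool_pos: [553.3, 158.0, 157.9]
tcp_rot: [-0.0, 0.698, 0.717, -0.0]
ft_force: [-1.2, 0.4, -1.1]
opening: 11.8
```

```bash
python3 look.py j2; python3 - <<'E'
import cv2,numpy as np
a=cv2.imread("pics/j2_s.png"); b=cv2.imread("pics/j2_d.png")
A=cv2.resize(a[80:230,260:340],None,fx=4,fy=4,interpolation=cv2.INTER_CUBIC)
B=cv2.resize(b[110:260,180:280],None,fx=4,fy=4,interpolation=cv2.INTER_CUBIC)
cv2.imwrite("pics/c10.png",np.hstack([A,B]))
E
```

```text
[553.23085453 158.02328123 158.37558273] [-1.62798858 -0.15889721 -1.59919848] 11.58795697210756 15.95
```

View pics/c10.png

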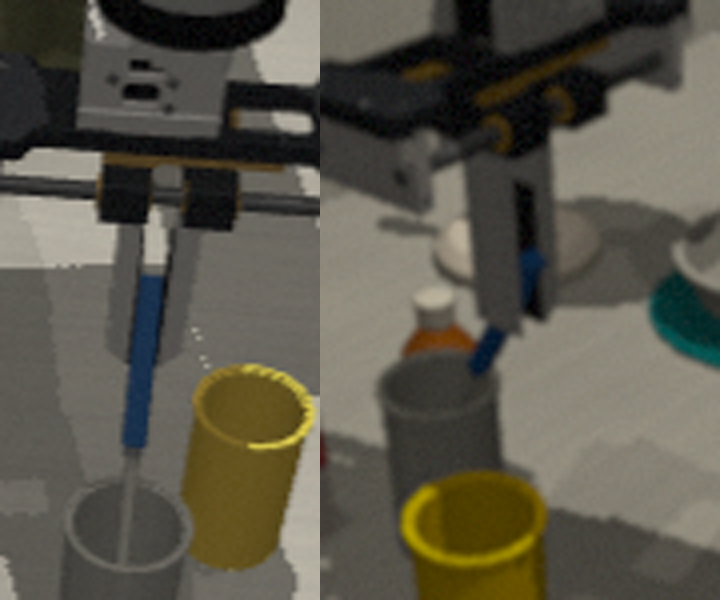

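>>> {"op": "apply_moves", "data": {"motion": [{"dp":[0.003,0,-0.003],"roll":0,"claw":0},{"dp":[0.003,0,-0.003],"roll":0,"claw":0},{"dp":[0.002,0,-0.003],"roll":0,"claw":0},{"dp":[0,0,0],"roll":0,"claw":0},{"dp":[0,0,0],"roll":0,"claw":0}]}}

```text
time_s: 16.45
tool_pos: [561.3, 158.0, 149.1]
tcp_rot: [-0.0, 0.698, 0.717, -0.0]
ft_force: [-1.3, -0.7, -1.3]
opening: 11.9
```

```bash
python3 look.py j3; python3 - <<'E'
import cv2,numpy as np
a=cv2.imread("pics/j3_s.png"); b=cv2.imread("pics/j3_d.png")
A=cv2.resize(a[80:230,260:340],None,fx=4,fy=4,interpolation=cv2.INTER_CUBIC)
B=cv2.resize(b[110:260,180:280],None,fx=4,fy=4,interpolation=cv2.INTER_CUBIC)
cv2.imwrite("pics/c11.png",np.hstack([A,B]))
E
```

```text
[561.29823121 158.00285917 149.42165508] [-1.03999663 -0.24425893 -2.69179043] 11.736587539878604 16.6
```

View pics/c11.png

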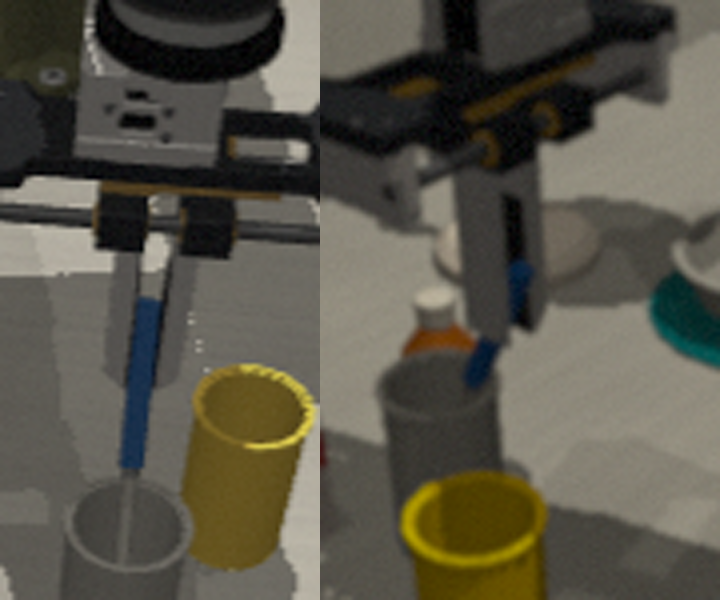

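```bash
python3 - <<'E'
from h import *
S=cal("scene");D=cal("side");T=r.state()["tool_pos"];G=T+[0,0,19]
b=tri([(S,np.array((131,468))/4+[260,80]),(D,np.array((475-320,384))/4+[180,110])]);print(b)
def pts(t,az,s):
    a=np.array([np.sin(t)*np.cos(az),np.sin(t)*np.sin(az),np.cos(t)]);return G-s*a,G+(200-s)*a,G-(s-115)*a
f=lambda p:np.concatenate([(proj(S,pts(*p)[1])-np.array([148,298])/4-[260,80]).ravel(),(proj(S,pts(*p)[2])-np.array([131,468])/4-[260,80]).ravel(),(proj(D,pts(*p)[2])-np.array([155,384])/4-[180,110]).ravel()])
s=least_squares(f,[.45,-3.1,178]);print(np.degrees(s.x[:2]),s.x[2],s.fun.round(1),pts(*s.x)[0])
E
```

```text
(array([587.28168593, 158.24180747, 109.42287146]), [array([0.2, 0.1]), array([ 0.2, -0.1])])
[  23.91249413 -178.13231157] 178.0063589642822 [ 0.6  0.9  0.6 -0.5  0.1 -0.5] [633.41316548 160.3544452    5.69436748]
```

>>> {"op": "apply_moves", "data": {"motion": [{"dp":[-0.001,0,-0.002],"roll":0,"claw":0},{"dp":[0,0,0],"roll":0,"claw":0.13},{"dp":[0,0,0],"roll":0,"claw":0.15},{"dp":[0,0,0],"roll":0,"claw":0.2},{"dp":[0,0,0],"roll":0,"claw":0.3},{"dp":[0,0,0],"roll":0,"claw":0.5},{"dp":[0,0,0],"roll":0,"claw":0.6},{"dp":[0,0,0],"roll":0,"claw":0.6}]}}

```text
time_s: 17.4
tool_pos: [560.3, 158.0, 147.5]
tcp_rot: [0.0, 0.698, 0.717, 0.0]
ft_force: [0.6, -0.0, -0.2]
opening: 47.4
```

```bash
python3 look.py j4; python3 - <<'E'
import cv2,numpy as np
a=cv2.imread("pics/j4_s.png"); b=cv2.imread("pics/j4_w.png")
A=cv2.resize(a[80:230,260:340],None,fx=4,fy=4,interpolation=cv2.INTER_CUBIC)
B=cv2.resize(b[170:320,200:310],None,fx=4,fy=4,interpolation=cv2.INTER_CUBIC)
cv2.imwrite("pics/c12.png",np.hstack([A,B]))
E
```

```text
[560.29334763 158.03489114 147.45454976] [-0.64807688  0.20362113 -0.633517  ] 56.169706850814336 17.55
```

View pics/c12.png

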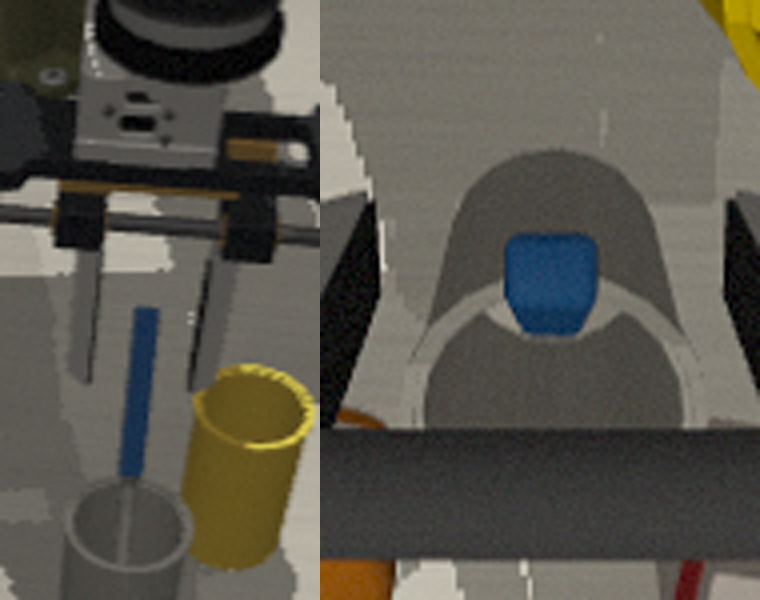

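Released and resting in the jar; now retreat upward.

>>> {"op": "apply_moves", "data": {"motion": [{"dp":[0,0,0.02],"roll":0,"claw":0.6},{"dp":[0,0,0.03],"roll":0,"claw":0.6},{"dp":[0,0,0.04],"roll":0,"claw":0.6},{"dp":[-0.02,0,0.03],"roll":0,"claw":0.6},{"dp":[-0.04,0,0.01],"roll":0,"claw":0.6},{"dp":[-0.04,0,0],"roll":0,"claw":0.6},{"dp":[0,0,0],"roll":0,"claw":0.6},{"dp":[0,0,0],"roll":0,"claw":0.6}]}}

```text
time_s: 18.35
tool_pos: [460.3, 158.1, 278.1]
tcp_rot: [0.0, 0.697, 0.717, 0.001]
ft_force: [0.9, 0.1, 0.3]
opening: 56.7
```

```bash
python3 look2.py f1;  python3 - <<'E'
import cv2,numpy as np
a=cv2.imread("pics/f1_s.png"); b=cv2.imread("pics/f1_d.png")
A=cv2.resize(a[100:280,230:350],None,fx=3,fy=3,interpolation=cv2.INTER_CUBIC)
B=cv2.resize(b[110:290,170:290],None,fx=3,fy=3,interpolation=cv2.INTER_CUBIC)
cv2.imwrite("pics/c13.png",np.hstack([A,B]))
E
```

```text
[461.00435158 158.0225817  277.4030704 ] [ 0.2222357  -0.04426228  0.0452677 ] 56.415294136471665 18.45
```

View pics/c13.png

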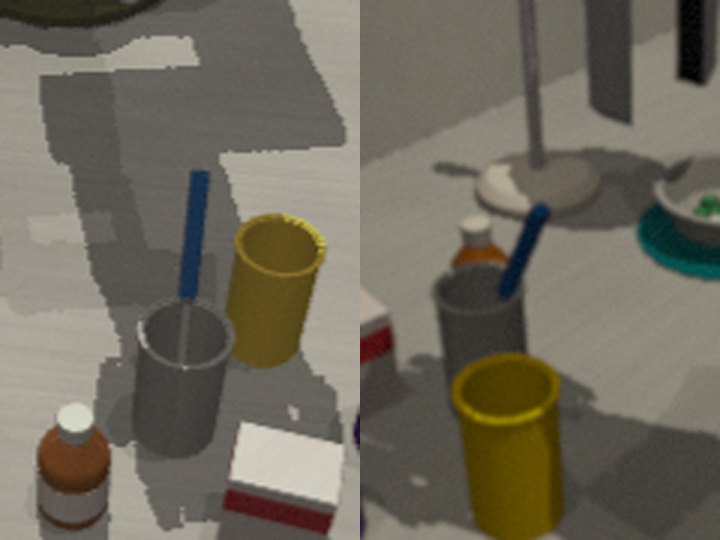

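View pics/f1_z.png

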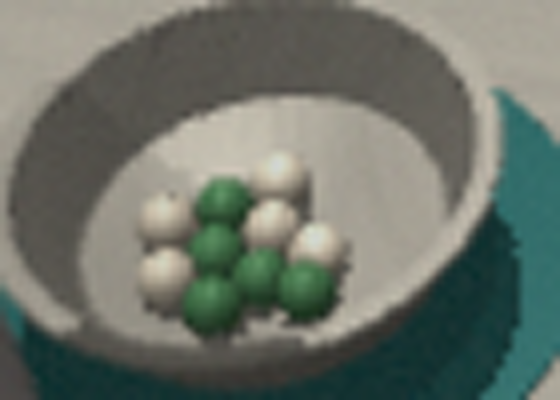

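```bash
python3 - <<'E'
from h import *
S=cal("scene");D=cal("side")
e=tri([(S,np.array((296.7,157.3))),(D,np.array((230.3,179.3)))]);b=tri([(S,np.array((292.3,198.7))),(D,np.array((218.3,207.3)))])
d=e[0]-b[0];L=np.linalg.norm(d);d/=L;print(e,b,L,np.degrees(np.arccos(d[2])),e[0]-200*d)
from bd import beads
beads([(281,177),(271,224),(319,246),(166,218),(165,278)],[(224,203),(215,248),(262,278),(212,304),(307,290)])
r.close_job()
E
```

```text
(array([550.87272602, 156.86928185, 182.07339638]), [array([0.1, 0.1]), array([ 0.1, -0.1])]) (array([588.8064879 , 158.02107993, 105.75748311]), [array([0.3, 0.2]), array([ 0.3, -0.2])]) 85.23154080875413 26.440761679111112 [639.88616287 159.57203266   2.99435463]
W [[-22.0, -6.0], [-7.0, -5.0], [-2.0, 10.0], [-1.0, -31.0], [18.0, -24.0]]
G [[-11.0, -19.0], [3.0, -17.0], [11.0, -1.0], [24.0, -10.0], [14.0, 13.0]]
minW [16.5 14.5 16.3 15.6 15.5] minG [14.5 15.6 17.2 15.5 16.3]
the job is handed in; nothing more can be done
```

I took the spoon from the jar, stirred the beads under the lamp, put the spoon back blade down, let go and handed the job in at about 18.5 s. The robot gave no verdict, so what follows is from my own checks.

- **Getting the spoon:** In the jar I tilted the spoon to about 30° in the jaws, against the jar's rim, so that the gripper would clear the lamp. My estimate of that clearance was only a few millimetres. The pictures showed no bump and the wrist forces I read stayed under about 6 N, but I could not measure contact with the lamp directly.
- **Stirring:** One stroke and a loop mixed the beads, except for one green at about 25 mm from its nearest white, close to the 26 mm limit. I fixed that with one extra push.
- **Beads at the end:** In the last picture all ten beads lie in the bowl, and each is about 14–17 mm, centre to centre, from one of the other colour. The farthest is about 31 mm from the bowl's axis.
- **Spoon at the end:** It rests in the jar, leaning about 26°, with its tip about 3 mm above the table and 27 mm from the jar's axis. The limit is 28 mm, so this is the closest margin. The tip stands against the far wall, as it did at the start.
- **Other objects:** The bottle, carton and tape look unmoved in the pictures; I did not measure them. The gripper ended open and clear of everything.
- **Measurements that disagreed:** The wrist camera placed the spoon 2–5 mm from where the other two cameras did. The scene and side cameras differed by about 6 mm on the lamp's position. I relied on the two fixed cameras and kept a margin.

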